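# Set the amber reference cell in the light path

## Robot

A 7-joint arm with a two-finger parallel gripper is mounted at the origin on the work surface. World frame = base frame: x ahead of the robot, y to its left, z up, the work surface at z = 0. Lengths are in m, angles in rad, forces in N, time in s.
With the tool pointing down it reaches from about 0.35 to 0.9 m from the base axis. Payload 8.1 kg.
Tool frame: the origin (TCP) lies midway between the tips of the shut fingers; the grasp point (between the pads) lies 19 mm behind it (env.pinch_z is the distance from the TCP to the grasp point, in m); z points along the fingers, x is the direction in which the jaws open and shut, and the axes are right-handed (so a half turn about z gives the same grasp; the last joint's range is limited). The gripper opens to 92 mm and grips with 3 to 60 N. Pads are 19 mm wide; open, the fingers measure 130 mm over their backs; the gripper's body (75 mm by 190 mm) begins 47 mm behind the grasp point.
Start: joints at [1.127, 0.434, 0.025, 1.573, -0.012, 1.134, -0.075], TCP at [0.209, -0.589, 0.227] pointing down, gripper open.
Joint ranges: [-2.62, 2.62], [-0.44, 2.09], [-1.27, 1.32], [0.08, 2.57], [-1.32, 4.46], [0.12, 2], [-2.74, 2.74]. Speed limits (rad/s): [2.22, 2.22, 3.01, 3.01, 3.14, 3.14, 3.14].

## Interface

Orientations are given as a rotation vector (axis times angle).
In Python, from station import env gives the robot as it stands.
- The arm moves only by the tool move_arm, never from a script. Its argument "plan" is a list of rows, each an object of numbers: "x", "y", "z": the shift along the tool's x, y, z in mm; "wx", "wy", "wz": the turn, a rotation vector about the tool's x, y, z in rad; "grip": the finger opening in mm, from 0 to 91.8. A call has exactly 5 rows; each row is the pose to reach, as a shift and turn from the pose measured when the call began, along the tool's axes at that moment; what a row does not reach only later rows make up. A row lasts 1/10 s, in which the tool goes at most 50 mm and 8.59 degrees, less where a joint would pass 70% of its speed; a pose out of reach is approached as far as the arm can. A call with a gripper value outside its range is refused whole. The fingers move at their own pace and stop on an object; the grip force is fixed at half the most. Time passes only in rows, so rows that repeat a pose let the fingers close, or fill a call up. It gives the time, the measured TCP pose, the force and the opening at its end, in the units of the state.
- env.state(): the state, without advancing time (a new reading comes with each control period).
- env.camera(name): name is "side" or "top"; returns (picture, depth): 400x640x3 uint8, blue, green, red; 400x640 float32, m along the optical axis (not along the pixel's ray), 0 where there is no reading.
- env.camera_params(name): a dict with "fx", "fy", "cx", "cy" (pixels), "dist_coeffs" ([k1, k2, p1, p2, k3] as OpenCV has them; the pictures are not rectified), "R" (3x3) and "t" (3): a world point X has camera coordinates R X + t. Camera axes: x right, y down, z forward; pixel columns grow to the right and rows downward; lengths in m; the calibration is good to about 2 mm. A picture is of the moment at which its call begins. camera_params takes no time and is no camera call.
- env.job_done(): hands the job in, once; it reports no verdict.
The state is a dict: "time_s": time; "joint_positions": joint angles; "joint_velocities": joint speeds; "tau": joint torques, N m; "eef_pos": TCP position; "tcp_rot": TCP orientation; "force": force on the tool from outside, world axes, zero at the start; "moment": the same for the moment, N m; "finger_gap": opening from 0.0 (shut) to 1.0 (fully open).
Only numpy, scipy, OpenCV 4.12 (cv2) and the standard library are available. Lean on these libraries where they do the work, as an engineer would, in place of code of your own. Each camera call takes 0.05 s, during which the arm holds its last target. There are 200 camera calls.

## Task

Check the photometer with its amber standard: stand the amber glass cell (orange cap) upright on the middle of the black rubber pad between the lamp and the detector, turned so that its two clear faces look at the lamp and the detector (the white stripe on its cap in line with the yellow line on the pad), and let go. Set it down rather than dropping it, and leave the green and the blue cell standing where they are.

Things in the scene. Friction and masses are not known exactly. Their poses are not given: they have to be found in the camera images.
- cell_amber: Amber glass cell, orange cap: a straight square column 36 x 36 mm, 75 mm tall, 0.2 kg, standing on the bench; grip it anywhere. Origin: centre of its underside, z up. Its two clear tinted-glass faces look along its own +x and -x; opaque black walls at +y and -y. The white stripe on the cap runs along x, clear face to clear face. This is the one to set.
- cell_green: Green glass cell, green cap: a straight square column 36 x 36 mm, 75 mm tall, 0.2 kg, standing on the bench; grip it anywhere. Origin: centre of its underside, z up. Its two clear tinted-glass faces look along its own +x and -x; opaque black walls at +y and -y. The white stripe on the cap runs along x, clear face to clear face. To be left alone.
- cell_blue: Blue glass cell, blue cap: a straight square column 36 x 36 mm, 75 mm tall, 0.2 kg, standing on the bench; grip it anywhere. Origin: centre of its underside, z up. Its two clear tinted-glass faces look along its own +x and -x; opaque black walls at +y and -y. The white stripe on the cap runs along x, clear face to clear face. To be left alone.
- rig: Fixed light bench: plate 110 (x) x 300 (y) mm. Origin: centre of its underside, on the table, z up. Rimless flat black pad 70 x 70 mm over the origin, top 20 mm above the table; its yellow line is the light path, along the bench's own y. White lamp housing 80 x 60 mm at y -115 mm, 93 mm high; blue detector 70 x 60 mm at y +115 mm, 83 mm high; 146 mm free between their tubes.

How it is judged:
By the outcome, as a careful person would: the job done as asked, in the order asked, and still so for the second after the job is handed in, with the robot touching nothing.
It also fails if it takes over 38 s, if anything falls off the work surface, if the arm or the gripper's body presses on something with over 40 N, if the wrist force passes 120 N, or if a joint passes its speed limit or range.

## Working session

There is one attempt and no reset: what is moved stays moved. The work goes in short steps, Python scripts to look and compute and a tool call to move; the robot and the scene stay as the last step left them, time stands still between calls to the robot, and variables do not carry over. Pictures are saved under pics/ and viewed, and the job is handed in when it is done.

Besides the shell and the picture viewer there is one more tool, called after ">>>" as name([rows], argument=value, ...), one row to a line, values as JSON. move_arm: Moves the arm, as the interface text tells. Its arguments: {"type":"object","properties":{"plan":{"type":"array"}},"required":["plan"]}

```bash
mkdir -p pics; ls
python3 - <<'E'
from station import env
import cv2,numpy as np
s=env.state()
print({k:np.round(v,3) for k,v in s.items()})
for n in("side","top"):
    p,d=env.camera(n); cv2.imwrite(f"pics/{n}0.png",p); np.savez(f"pics/{n}0.npz",p=p,d=d)
    c=env.camera_params(n); print(n,{k:np.round(v,4) for k,v in c.items()})
E
```

```text
pics
{'time_s': np.float64(0.0), 'joint_positions': array([ 1.127,  0.435,  0.025,  1.574, -0.012,  1.134, -0.075]), 'joint_velocities': array([-0.001,  0.   , -0.002, -0.   ,  0.002,  0.002, -0.002]), 'tau': array([-1.0000e-03, -6.6786e+01,  9.8500e-01, -3.1447e+01, -6.0000e-02,
        4.3000e-02,  0.0000e+00]), 'eef_pos': array([ 0.209, -0.589,  0.226]), 'tcp_rot': array([-2.565e+00,  1.812e+00,  2.000e-03]), 'force': array([-0.305, -0.095, -0.397]), 'moment': array([ 0.02 , -0.019, -0.003]), 'finger_gap': np.float64(0.998)}
side {'fx': np.float64(415.5423), 'fy': np.float64(415.5423), 'cx': np.float64(308.3825), 'cy': np.float64(197.4915), 'dist_coeffs': array([0.0138, 0.    , 0.    , 0.    , 0.    ]), 'R': array([[-0.9724, -0.2332, -0.0014],
       [-0.1256,  0.5288, -0.8394],
       [ 0.1965, -0.8161, -0.5435]]), 't': array([0.5199, 0.1069, 0.7103])}
top {'fx': np.float64(514.4324), 'fy': np.float64(514.4324), 'cx': np.float64(307.4542), 'cy': np.float64(204.3026), 'dist_coeffs': array([-0.1601,  0.    ,  0.    ,  0.    ,  0.    ]), 'R': array([[-0.025 , -0.9997, -0.0065],
       [-0.9939,  0.0256, -0.1069],
       [ 0.107 ,  0.0038, -0.9943]]), 't': array([-0.056 ,  0.5177,  1.0651])}
```

View pics/side0.png

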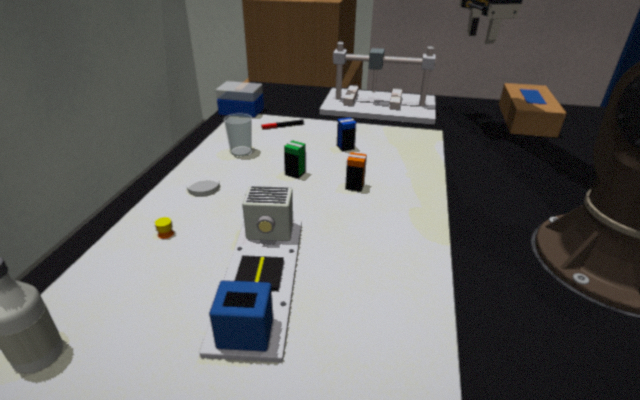

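View pics/top0.png

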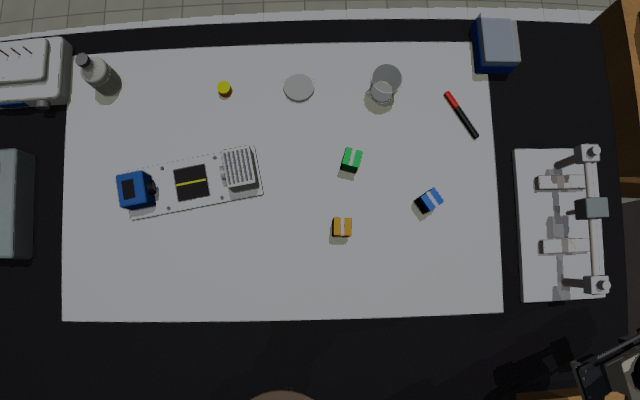

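The side view shows the amber cap at about (357,158) and the pad at about (260,272). In the top view the amber cap is at about (342,227), with its stripe running up the image. The pad is at about (191,182) with a near-horizontal yellow line. Next I measure these.

```bash
cat > h.py <<'E'
import cv2,numpy as np
from station import env
def ray(n,uv):
    c=env.camera_params(n);K=np.array([[c['fx'],0,c['cx']],[0,c['fy'],c['cy']],[0,0,1]])
    q=cv2.undistortPoints(np.array(uv,float).reshape(-1,1,2),K,np.array(c['dist_coeffs'])).reshape(-1,2)
    R=np.array(c['R']);o=-R.T@np.array(c['t']);d=np.c_[q,np.ones(len(q))]@R
    return o,d   # d has unit optical depth
def plane(n,uv,z):
    o,d=ray(n,uv);return o+d*((z-o[2])/d[:,2])[:,None]
def cross(uvs,uvt):
    (a,d),(b,e)=ray('side',[uvs]),ray('top',[uvt]);d,e=d[0],e[0]
    s=np.linalg.lstsq(np.c_[d,-e],b-a,rcond=None)[0];p,q=a+d*s[0],b+e*s[1]
    return (p+q)/2,np.linalg.norm(p-q)
def mask(p,lo,hi,box):
    m=cv2.inRange(cv2.cvtColor(p,cv2.COLOR_BGR2HSV),lo,hi);k=np.zeros_like(m);x0,y0,x1,y1=box;k[y0:y1,x0:x1]=255
    return m&k
def cloud(n,p,d,m):
    v,u=np.nonzero((m>0)&(d>0));o,r=ray(n,np.c_[u,v]);return o+r*d[v,u][:,None]
E
python3 - <<'E'
from h import *
for n,b1,b2 in(("side",(330,140,385,200),(225,245,295,300)),("top",(322,208,362,248),(166,157,216,207))):
    f=np.load(f"pics/{n}0.npz");p,d=f['p'],f['d']
    for nm,lo,hi,b in(("cap",(5,120,90),(22,255,255),b1),("line",(24,120,90),(36,255,255),b2)):
        m=mask(p,lo,hi,b);P=cloud(n,p,d,m);v,u=np.nonzero(m)
        print(n,nm,len(u),"uv",u.mean().round(1),v.mean().round(1),"med",np.median(P,0).round(4),"zpct",np.percentile(P[:,2],[5,50,90]).round(4))
        if nm=="line": print(cv2.fitLine(np.c_[u,v].astype(np.float32),2,0,.01,.01).ravel(), cv2.boxPoints(cv2.minAreaRect(np.c_[u,v].astype(np.float32))))
    for i,b in enumerate((b1,b2)):
        x0,y0,x1,y1=b;c=p[y0:y1,x0:x1];cv2.imwrite(f"pics/z{n}{i}.png",cv2.resize(c,None,fx=8,fy=8,interpolation=cv2.INTER_NEAREST))
a=[cv2.imread(f"pics/z{n}{i}.png") for n in("side","top") for i in(0,1)]
a=[cv2.resize(x,(390,290),interpolation=cv2.INTER_NEAREST) if 0 else cv2.copyMakeBorder(x,0,max(0,560-x.shape[0]),0,max(0,560-x.shape[1]),0)[:560,:560] for x in a]
cv2.imwrite("pics/zz.png",cv2.resize(np.vstack([np.hstack(a[:2]),np.hstack(a[2:])]),(600,600)))
E
```

```text
side cap 149 uv 355.9 159.1 med [ 0.4639 -0.1217  0.0747] zpct [0.0656 0.0747 0.0759]
side line 117 uv 259.1 268.8 med [0.5722 0.1818 0.0206] zpct [0.0191 0.0206 0.0216]
[ 2.4497133e-01 -9.6953034e-01  2.5909402e+02  2.6878632e+02] [[253.87341 280.73175]
 [259.76398 255.99141]
 [264.22534 257.05365]
 [258.33478 281.794  ]]
top cap 181 uv 342.3 226.4 med [ 0.4635 -0.1438  0.0746] zpct [0.0715 0.0746 0.0769]
top line 68 uv 190.6 181.9 med [0.5722 0.1832 0.0201] zpct [0.0165 0.0201 0.0219]
[  0.9797572   -0.20018965 190.58824    181.88235   ] [[175.7666  183.89125]
 [204.74539 177.79045]
 [205.20163 179.95757]
 [176.22284 186.05836]]
```

View pics/zz.png

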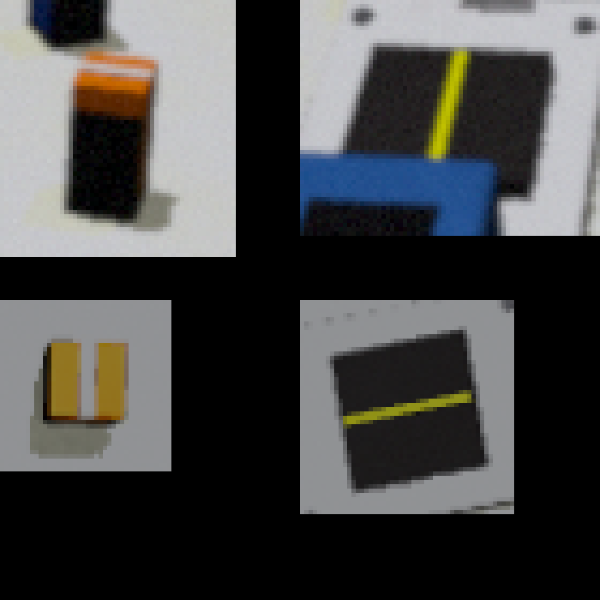

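The zoom shows the orange cap with its white stripe running up the top view, black wall facing the lower left. The pad is whole in the top view, and the detector hides one corner of it in the side view. Depth puts the cap at 75 mm and the pad at 20 mm in both views. Now centres and yaws.

```bash
cat >> h.py <<'E'
def rect(P):
    P=np.asarray(P,np.float32)[:,:2]*1000;h=cv2.convexHull(P);(c,s,a)=cv2.minAreaRect(h);return np.round(c,1),np.round(s,1),round(a,1)
def pts(m): v,u=np.nonzero(m);return np.c_[u,v].astype(float)
def ang(P):
    l=cv2.fitLine(np.asarray(P[:,:2],np.float32),2,0,1e-3,1e-3).ravel();return round(np.degrees(np.arctan2(l[1],l[0])),1)
E
python3 - <<'E'
from h import *
cen={}
for n,b1,b2 in(("side",(340,145,375,200),(228,240,295,300)),("top",(325,210,360,246),(166,157,216,207))):
    f=np.load(f"pics/{n}0.npz");p,d=f['p'],f['d']
    m=mask(p,(5,120,90),(22,255,255),b1); full=cv2.morphologyEx(m,cv2.MORPH_CLOSE,np.ones((7,7)))
    Z=np.zeros_like(d);v,u=np.nonzero(d>0);o,r=ray(n,np.c_[u,v]);Z[v,u]=(o+r*d[v,u][:,None])[:,2]
    x0,y0,x1,y1=b1
    topm=np.zeros_like(m);topm[y0:y1,x0:x1]=255;topm[(Z<.071)|(Z>.08)]=0
    st=full&~m&topm
    print(n,"cap top rect",rect(plane(n,pts(topm),.075)),"capcolor",rect(plane(n,pts(full&topm),.075)), "stripe",rect(plane(n,pts(st),.075)),ang(plane(n,pts(st),.075)))
    l=mask(p,(24,120,90),(36,255,255),b2);P=plane(n,pts(l),.02);print("line",ang(P),rect(P))
    dk=mask(p,(0,0,0),(180,255,75),b2)|l
    cs=max(cv2.findContours(dk,cv2.RETR_EXTERNAL,cv2.CHAIN_APPROX_NONE)[0],key=cv2.contourArea).reshape(-1,2)
    print("pad",rect(plane(n,cs,.02)))
    cen[n]=(pts(st).mean(0), pts(l)[pts(l)[:,1].argmin()] if n=="side" else pts(l)[pts(l)[:,0].argmax()])
print([cross(cen["side"][i],cen["top"][i]) for i in(0,1)])
E
```

```text
side cap top rect (array([ 462.9, -132.7]), array([43.1, 36.3]), 86.3) capcolor (array([ 462.8, -132.7]), array([43.1, 35.4]), 88.0) stripe (array([ 461.8, -138.4]), array([10.9, 33.9]), 85.4) -6.5
line -80.5 (array([572.3, 180.3]), array([ 7.4, 56.2]), 9.6)
pad (array([567.9, 197.2]), array([69.2, 92.2]), 9.5)
top cap top rect (array([ 464.1, -138.1]), array([36.6, 34.5]), 88.5) capcolor (array([ 464.1, -138.1]), array([32.5, 34.5]), 88.5) stripe (array([ 464.1, -138.2]), array([28.4, 34.5]), 88.5) -8.3
line -80.2 (array([572.3, 183.6]), array([ 4.9, 65.1]), 10.2)
pad (array([571.4, 182.5]), array([70.9, 69.8]), 10.3)
[(array([ 0.46329249, -0.13878099,  0.07479365]), np.float64(0.0032717676319876884)), (array([0.57933061, 0.15214943, 0.0186476 ]), np.float64(0.0026632196381032934))]
```

```bash
cat > go.py <<'E'
import sys,numpy as np
from station import env
from scipy.spatial.transform import Rotation as Ro
# go.py x y z(mm) jaw_yaw(deg): shift/turn in tool axes from the present pose
x,y,z,yaw=map(float,sys.argv[1:5]);s=env.state()
R=Ro.from_rotvec(s['tcp_rot']);a=np.radians(yaw);jx=np.array([np.cos(a),np.sin(a),0]);tz=np.array([0,0,-1.])
T=Ro.from_matrix(np.c_[jx,np.cross(tz,jx),tz])
print("t",s['time_s'],"pos",np.round(s['eef_pos']*1000 if hasattr(s['eef_pos'],'shape') else np.array(s['eef_pos'])*1000,1),"jaw",np.degrees(np.arctan2(*R.as_matrix()[1::-1,0])).round(1),"q",np.round(s['joint_positions'],2),"F",np.round(s['force'],1),"gap",round(float(s['finger_gap']),3))
print("shift",R.inv().apply(np.array([x,y,z])-np.array(s['eef_pos'])*1000).round(1),"turn",(R.inv()*T).as_rotvec().round(3))
E
python3 go.py 464 -138 200 -91.5
```

```text
t 0.1 pos [ 208.7 -588.6  226. ] jaw -70.5 q [ 1.13  0.44  0.02  1.57 -0.01  1.13 -0.08] F [0.3 0.  0.8] gap 1.001
shift [-339.4 -391.2   26.5] turn [0.    0.001 0.367]
```

>>> move_arm([
  {"x": -30, "y": -34, "z": 2, "wz": 0.04, "grip": 91},
  {"x": -61, "y": -70, "z": 5, "wz": 0.08, "grip": 91},
  {"x": -92, "y": -106, "z": 8, "wz": 0.12, "grip": 91},
  {"x": -123, "y": -142, "z": 10, "wz": 0.16, "grip": 91},
  {"x": -154, "y": -178, "z": 12, "wz": 0.2, "grip": 91},
])

```text
invalid input at $.plan[0]: expected keys x, y, z, wx, wy, wz, grip
```

```bash
python3 go.py 464 -138 200 -91.5
```

```text
t 0.1 pos [ 208.7 -588.6  226. ] jaw -70.5 q [ 1.13  0.44  0.02  1.57 -0.01  1.13 -0.08] F [0.3 0.  0.8] gap 1.001
shift [-339.4 -391.2   26.5] turn [0.    0.001 0.367]
```

>>> move_arm([
  {"x": -30, "y": -34, "z": 2, "wx": 0, "wy": 0, "wz": 0.04, "grip": 91},
  {"x": -61, "y": -70, "z": 5, "wx": 0, "wy": 0, "wz": 0.08, "grip": 91},
  {"x": -92, "y": -106, "z": 8, "wx": 0, "wy": 0, "wz": 0.12, "grip": 91},
  {"x": -123, "y": -142, "z": 10, "wx": 0, "wy": 0, "wz": 0.16, "grip": 91},
  {"x": -154, "y": -178, "z": 12, "wx": 0, "wy": 0, "wz": 0.2, "grip": 91},
])

```text
time_s: 0.6
eef_pos: [0.3254, -0.3821, 0.2139]
tcp_rot: [-2.37, 2.062, 0.003]
force: [0.6, 0.4, -0.3]
finger_gap: 0.988
```

```bash
python3 go.py 464 -138 200 -91.5
```

```text
t 0.6 pos [ 325.4 -382.1  213.9] jaw -82.0 q [ 0.78  0.25 -0.03  1.88  0.01  1.01 -0.68] F [ 0.6  0.4 -0.3] gap 0.988
shift [-222.6 -171.1   14.2] turn [0.001 0.002 0.165]
```

>>> move_arm([
  {"x": -36, "y": -28, "z": 2, "wx": 0, "wy": 0, "wz": 0.04, "grip": 91},
  {"x": -72, "y": -56, "z": 5, "wx": 0, "wy": 0, "wz": 0.08, "grip": 91},
  {"x": -108, "y": -83, "z": 8, "wx": 0, "wy": 0, "wz": 0.12, "grip": 91},
  {"x": -144, "y": -111, "z": 10, "wx": 0, "wy": 0, "wz": 0.16, "grip": 91},
  {"x": -180, "y": -138, "z": 12, "wx": 0, "wy": 0, "wz": 0.165, "grip": 91},
])

```text
time_s: 1.1
eef_pos: [0.4376, -0.1829, 0.202]
tcp_rot: [-2.19, 2.252, 0.003]
force: [0.3, -1.0, 0.2]
finger_gap: 0.991
```

```bash
python3 go.py 464 -138 150 -91.5
```

```text
t 1.1 pos [ 437.6 -182.9  202. ] jaw -91.6 q [ 0.4   0.23 -0.14  1.95  0.04  0.97 -1.36] F [ 0.3 -1.   0.2] gap 0.991
shift [-45.6 -25.2  52. ] turn [ 0.001  0.002 -0.001]
```

>>> move_arm([
  {"x": -20, "y": -12, "z": 10, "wx": 0, "wy": 0, "wz": 0, "grip": 91},
  {"x": -40, "y": -22, "z": 30, "wx": 0, "wy": 0, "wz": 0, "grip": 91},
  {"x": -46, "y": -25, "z": 52, "wx": 0, "wy": 0, "wz": 0, "grip": 91},
  {"x": -46, "y": -25, "z": 52, "wx": 0, "wy": 0, "wz": 0, "grip": 91},
  {"x": -46, "y": -25, "z": 52, "wx": 0, "wy": 0, "wz": 0, "grip": 91},
])

```text
time_s: 1.6
eef_pos: [0.4633, -0.1379, 0.15]
tcp_rot: [2.19, -2.251, -0.004]
force: [0.5, 0.0, 1.1]
finger_gap: 0.992
```

```bash
python3 go.py 464 -138 32 -91.5
python3 - <<'E'
from h import *
p,d=env.camera("side");cv2.imwrite("pics/s1.png",cv2.resize(p[60:240,240:480],None,fx=3,fy=3))
E
```

```text
t 1.6 pos [ 463.3 -137.9  150. ] jaw -91.6 q [ 0.32  0.3  -0.17  1.99  0.07  0.85 -1.49] F [0.5 0.  1.1] gap 0.992
shift [  0.3  -1.  118. ] turn [ 0.003  0.002 -0.001]
```

View pics/s1.png

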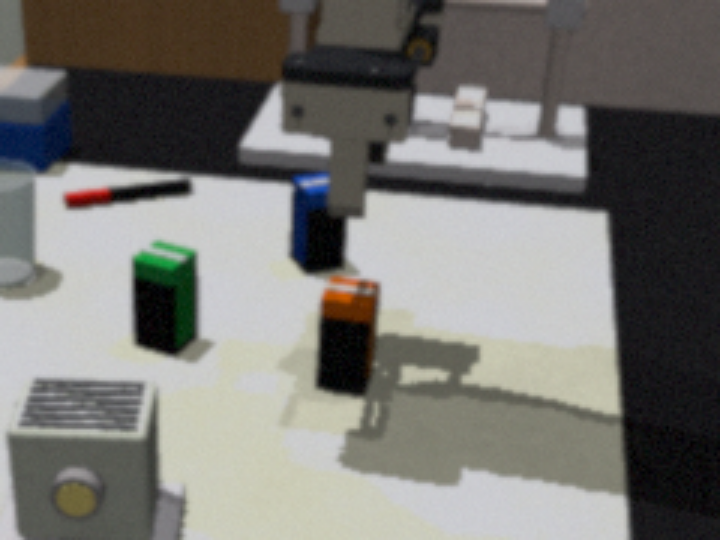

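The gripper hovers above and in line with the amber cell (crop about (350,330)), and the green and blue cells are clear of it. Descending.

>>> move_arm([
  {"x": 0, "y": -1, "z": 30, "wx": 0, "wy": 0, "wz": 0, "grip": 91},
  {"x": 0, "y": -1, "z": 60, "wx": 0, "wy": 0, "wz": 0, "grip": 91},
  {"x": 0, "y": -1, "z": 90, "wx": 0, "wy": 0, "wz": 0, "grip": 91},
  {"x": 0, "y": -1, "z": 110, "wx": 0, "wy": 0, "wz": 0, "grip": 91},
  {"x": 0, "y": -1, "z": 118, "wx": 0, "wy": 0, "wz": 0, "grip": 91},
])

```text
time_s: 2.15
eef_pos: [0.464, -0.1392, 0.032]
tcp_rot: [2.187, -2.254, -0.003]
force: [0.2, 0.9, -0.7]
finger_gap: 0.992
```

>>> move_arm([
  {"x": 0, "y": 0, "z": 0, "wx": 0, "wy": 0, "wz": 0, "grip": 70},
  {"x": 0, "y": 0, "z": 0, "wx": 0, "wy": 0, "wz": 0, "grip": 50},
  {"x": 0, "y": 0, "z": 0, "wx": 0, "wy": 0, "wz": 0, "grip": 40},
  {"x": 0, "y": 0, "z": 0, "wx": 0, "wy": 0, "wz": 0, "grip": 30},
  {"x": 0, "y": 0, "z": 0, "wx": 0, "wy": 0, "wz": 0, "grip": 20},
])

```text
time_s: 2.65
eef_pos: [0.4644, -0.1393, 0.0326]
tcp_rot: [2.188, -2.254, -0.002]
force: [-0.4, -0.1, -0.3]
finger_gap: 0.608
```

>>> move_arm([
  {"x": 0, "y": 0, "z": 0, "wx": 0, "wy": 0, "wz": 0, "grip": 20},
  {"x": 0, "y": 0, "z": 0, "wx": 0, "wy": 0, "wz": 0, "grip": 20},
  {"x": 0, "y": 0, "z": 0, "wx": 0, "wy": 0, "wz": 0, "grip": 20},
  {"x": 0, "y": 0, "z": -5, "wx": 0, "wy": 0, "wz": 0, "grip": 20},
  {"x": 0, "y": 0, "z": -20, "wx": 0, "wy": 0, "wz": 0, "grip": 20},
])

```text
time_s: 3.15
eef_pos: [0.4633, -0.1392, 0.0519]
tcp_rot: [2.186, -2.253, -0.006]
force: [-0.0, -0.1, -2.4]
finger_gap: 0.389
```

```bash
python3 go.py 464 -138 200 -91.5
```

```text
t 3.15 pos [ 463.3 -139.2   51.9] jaw -91.7 q [ 0.3   0.45 -0.15  2.09  0.11  0.62 -1.53] F [-0.  -0.1 -2.4] gap 0.389
shift [-1.400e+00 -1.000e-01 -1.481e+02] turn [ 0.004  0.001 -0.004]
```

>>> move_arm([
  {"x": 0, "y": 0, "z": -30, "wx": 0, "wy": 0, "wz": 0, "grip": 20},
  {"x": 0, "y": 0, "z": -60, "wx": 0, "wy": 0, "wz": 0, "grip": 20},
  {"x": 0, "y": 0, "z": -90, "wx": 0, "wy": 0, "wz": 0, "grip": 20},
  {"x": 0, "y": 0, "z": -120, "wx": 0, "wy": 0, "wz": 0, "grip": 20},
  {"x": 0, "y": 0, "z": -145, "wx": 0, "wy": 0, "wz": 0, "grip": 20},
])

```text
time_s: 3.65
eef_pos: [0.4637, -0.1394, 0.1987]
tcp_rot: [2.187, -2.253, -0.005]
force: [0.9, -0.2, -2.9]
finger_gap: 0.392
```

```bash
python3 go.py 572 183 200 10
python3 - <<'E'
from h import *
p,d=env.camera("side");cv2.imwrite("pics/s2.png",cv2.resize(p[30:230,240:480],None,fx=3,fy=3))
E
```

```text
t 3.65 pos [ 463.7 -139.4  198.7] jaw -91.7 q [ 0.33  0.25 -0.17  1.93  0.05  0.97 -1.47] F [ 0.9 -0.2 -2.9] gap 0.392
shift [-325.5  -98.5   -1.3] turn [ 0.002  0.003 -1.775]
```

View pics/s2.png

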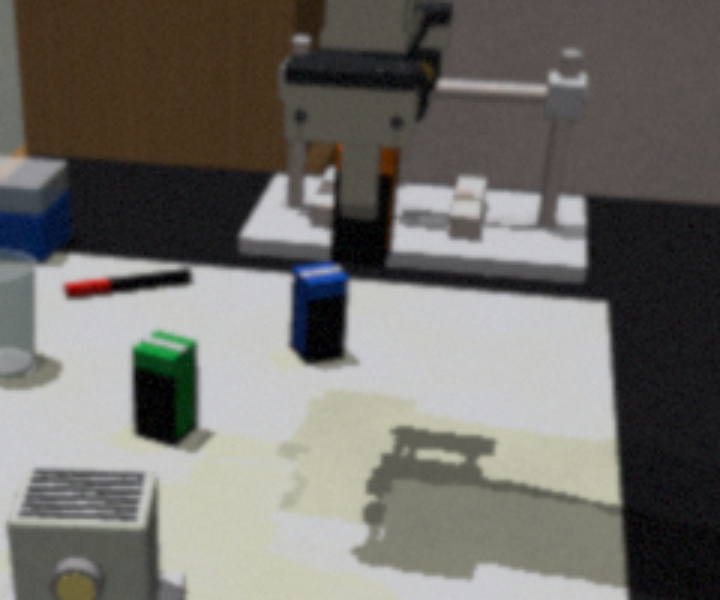

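The amber cell is held upright between the fingers (crop about (365,200)), and the green and blue cells are undisturbed. Carrying it to above the pad.

>>> move_arm([
  {"x": -24, "y": -7, "z": -3, "wx": 0, "wy": 0, "wz": -0.13, "grip": 20},
  {"x": -48, "y": -14, "z": -3, "wx": 0, "wy": 0, "wz": -0.26, "grip": 20},
  {"x": -72, "y": -21, "z": -3, "wx": 0, "wy": 0, "wz": -0.39, "grip": 20},
  {"x": -96, "y": -29, "z": -3, "wx": 0, "wy": 0, "wz": -0.52, "grip": 20},
  {"x": -120, "y": -36, "z": -3, "wx": 0, "wy": 0, "wz": -0.65, "grip": 20},
])

```text
time_s: 4.2
eef_pos: [0.5051, -0.0201, 0.2052]
tcp_rot: [-2.797, 1.431, -0.002]
force: [0.6, 1.0, -2.2]
finger_gap: 0.388
```

```bash
python3 go.py 572 183 200 10
```

```text
t 4.2 pos [505.1 -20.1 205.2] jaw -54.2 q [ 0.21  0.29 -0.35  1.87  0.12  1.   -1.13] F [ 0.6  1.  -2.2] gap 0.388
shift [-125.6 -173.1    5.2] turn [-0.00e+00 -1.00e-03 -1.12e+00]
```

>>> move_arm([
  {"x": -16, "y": -22, "z": 0, "wx": 0, "wy": 0, "wz": -0.14, "grip": 20},
  {"x": -32, "y": -44, "z": 0, "wx": 0, "wy": 0, "wz": -0.28, "grip": 20},
  {"x": -48, "y": -66, "z": 0, "wx": 0, "wy": 0, "wz": -0.42, "grip": 20},
  {"x": -64, "y": -88, "z": 0, "wx": 0, "wy": 0, "wz": -0.56, "grip": 20},
  {"x": -80, "y": -110, "z": 0, "wx": 0, "wy": 0, "wz": -0.7, "grip": 20},
])

```text
time_s: 4.7
eef_pos: [0.5474, 0.1098, 0.205]
tcp_rot: [3.118, -0.377, 0.001]
force: [-0.1, 0.2, -1.8]
finger_gap: 0.391
```

```bash
python3 go.py 572 183 180 10
```

```text
t 4.7 pos [547.4 109.8 205. ] jaw -13.8 q [ 0.09  0.4  -0.52  1.73  0.22  1.07 -0.74] F [-0.1  0.2 -1.8] gap 0.391
shift [  6.4 -77.   24.9] turn [ 0.001 -0.001 -0.415]
```

>>> move_arm([
  {"x": 2, "y": -26, "z": 2, "wx": 0, "wy": 0, "wz": -0.14, "grip": 20},
  {"x": 4, "y": -52, "z": 5, "wx": 0, "wy": 0, "wz": -0.28, "grip": 20},
  {"x": 6, "y": -77, "z": 15, "wx": 0, "wy": 0, "wz": -0.415, "grip": 20},
  {"x": 6, "y": -77, "z": 25, "wx": 0, "wy": 0, "wz": -0.415, "grip": 20},
  {"x": 6, "y": -77, "z": 25, "wx": 0, "wy": 0, "wz": -0.415, "grip": 20},
])

```text
time_s: 5.2
eef_pos: [0.5704, 0.1825, 0.178]
tcp_rot: [3.128, 0.273, -0.005]
force: [-0.5, -0.7, -2.3]
finger_gap: 0.396
```

```bash
python3 go.py 572 183 85 10
python3 - <<'E'
from h import *
p,d=env.camera("side");cv2.imwrite("pics/s3.png",cv2.resize(p[120:360,170:410],None,fx=2.4,fy=2.4));np.savez("pics/s3.npz",p=p,d=d)
p,d=env.camera("top");cv2.imwrite("pics/t3.png",cv2.resize(p[100:280,90:330],None,fx=3,fy=3))
E
```

```text
t 5.2 pos [570.4 182.5 178. ] jaw 10.0 q [ 0.01  0.51 -0.6   1.66  0.32  1.07 -0.51] F [-0.5 -0.7 -2.3] gap 0.396
shift [ 1.9 -0.4 93. ] turn [ 0.002  0.003 -0.001]
```

View pics/s3.png

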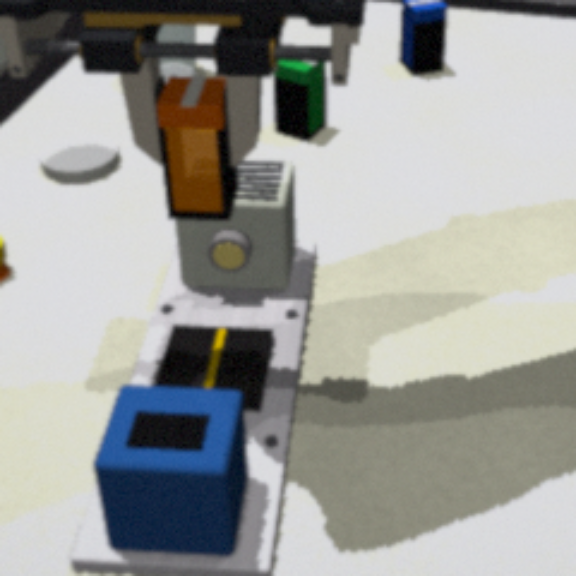

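View pics/t3.png

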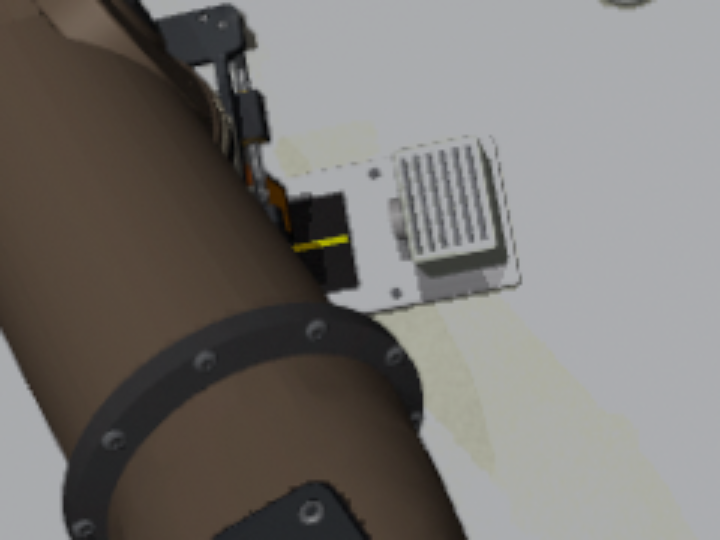

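The side view shows the clear face towards the detector, its stripe along the yellow line, and the cell upright at crop (195,150). In the top view the arm hides the cell. I check the cell's offset in the hand before lowering.

Run:
```python
from h import *
f=np.load("pics/s3.npz");p,d=f['p'],f['d']
box=(232,150,272,215)
m=mask(p,(3,120,60),(22,255,255),box);P=cloud("side",p,d,m)
top=P[P[:,2]>np.percentile(P[:,2],97)-.004]
print("z hi/lo",np.percentile(P[:,2],[1,50,97]).round(4))
face=P[P[:,2]<np.percentile(P[:,2],97)-.012]
c=np.median(face,0);A=face-c;A=A[np.linalg.norm(A,axis=1)<.05]
_,_,V=np.linalg.svd(A-A.mean(0),full_matrices=False);n=V[2]*np.sign(V[2][1]);c=face.mean(0)
print("face c",c.round(4),"normal",n.round(3),"yaw of normal",np.degrees(np.arctan2(n[1],n[0])).round(1),"centre",(c-n*.018).round(4))
t=P[P[:,2]>np.percentile(P[:,2],97)-.004];print("top rect",rect(t),t.mean(0).round(4))
# whole cell below the fingers: depth band
x0,y0,x1,y1=box;k=np.zeros_like(m);k[y0:y1,x0:x1]=255
Q=cloud("side",p,d,k);Q=Q[np.abs((Q-c)@n)<.006];print("face rect xz-range",np.percentile(Q@np.array([n[1],-n[0],0]),[1,99]).round(4),"c along",(c@np.array([n[1],-n[0],0])).round(4),"z",np.percentile(Q[:,2],[1,99]).round(4))
```

```text
z hi/lo [0.1524 0.1974 0.2208]
face c [0.567  0.1989 0.1812] normal [-0.165  0.986 -0.003] yaw of normal 99.5 centre [0.57   0.1811 0.1813]
top rect (array([570.6, 184.4]), array([35.3, 37. ]), 14.6) [0.5686 0.1876 0.22  ]
face rect xz-range [0.5662 0.6149] c along 0.592 z [0.1461 0.2266]
```

The cell centre in hand agrees with the TCP to within 2 mm. Its yaw normal is 99.5° against 99.8–100.3° for the line. Its underside is 32 mm below the TCP, so contact should come at TCP z = 52 mm.

>>> move_arm([
  {"x": 1, "y": 0, "z": 25, "wx": 0, "wy": 0, "wz": 0, "grip": 20},
  {"x": 1.5, "y": -0.5, "z": 50, "wx": 0, "wy": 0, "wz": 0, "grip": 20},
  {"x": 1.5, "y": -0.5, "z": 75, "wx": 0, "wy": 0, "wz": 0, "grip": 20},
  {"x": 1.5, "y": -0.5, "z": 95, "wx": 0, "wy": 0, "wz": 0, "grip": 20},
  {"x": 1.5, "y": -0.5, "z": 105, "wx": 0, "wy": 0, "wz": 0, "grip": 20},
])

```text
time_s: 5.8
eef_pos: [0.5722, 0.1804, 0.0735]
tcp_rot: [3.127, 0.266, -0.003]
force: [-0.6, -0.3, -1.0]
finger_gap: 0.39
```

```bash
python3 go.py 572 183 53 10
```

```text
t 5.8 pos [572.2 180.4  73.5] jaw 9.7 q [-0.03  0.62 -0.54  1.76  0.41  0.87 -0.59] F [-0.6 -0.3 -1. ] gap 0.39
shift [ 0.3 -2.7 20.5] turn [ 0.003  0.002 -0.005]
```

>>> move_arm([
  {"x": 0, "y": -2, "z": 4, "wx": 0, "wy": 0, "wz": -0.005, "grip": 20},
  {"x": 0, "y": -2.5, "z": 8, "wx": 0, "wy": 0, "wz": -0.005, "grip": 20},
  {"x": 0, "y": -2.5, "z": 12, "wx": 0, "wy": 0, "wz": -0.005, "grip": 20},
  {"x": 0, "y": -2.5, "z": 16, "wx": 0, "wy": 0, "wz": -0.005, "grip": 20},
  {"x": 0, "y": -2.5, "z": 16, "wx": 0, "wy": 0, "wz": -0.005, "grip": 20},
])

```text
time_s: 6.3
eef_pos: [0.5717, 0.1827, 0.0573]
tcp_rot: [3.126, 0.273, -0.003]
force: [-0.3, -0.2, -1.9]
finger_gap: 0.39
```

```bash
python3 go.py 572 183 52 10;  python3 - <<'E'
from h import *
p,d=env.camera("side");cv2.imwrite("pics/s4.png",cv2.resize(p[200:320,190:340],None,fx=4,fy=4))
E
```

```text
t 6.3 pos [571.7 182.7  57.3] jaw 10.0 q [-0.04  0.64 -0.54  1.77  0.43  0.85 -0.6 ] F [-0.3 -0.2 -1.9] gap 0.39
shift [ 0.3 -0.3  5.3] turn [0.004 0.003 0.   ]
```

View pics/s4.png

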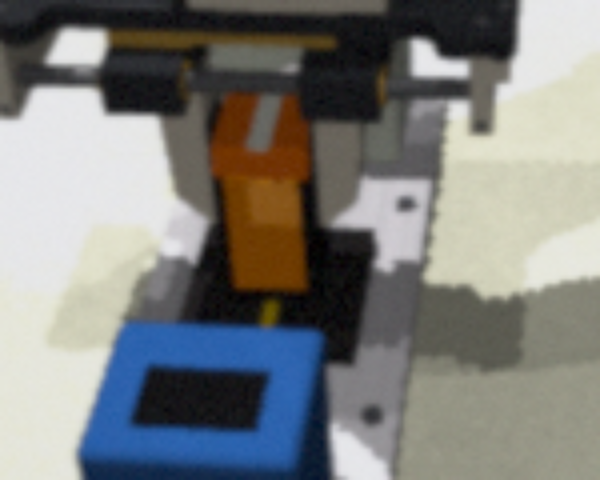

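The cell sits over the pad, its lower edge near crop (268,290), with the yellow line emerging centred in front of it at (270,312). Lowering gently until it touches.

>>> move_arm([
  {"x": 0, "y": 0, "z": 1, "wx": 0, "wy": 0, "wz": 0, "grip": 20},
  {"x": 0, "y": 0, "z": 2, "wx": 0, "wy": 0, "wz": 0, "grip": 20},
  {"x": 0, "y": 0, "z": 3, "wx": 0, "wy": 0, "wz": 0, "grip": 20},
  {"x": 0, "y": 0, "z": 4, "wx": 0, "wy": 0, "wz": 0, "grip": 20},
  {"x": 0, "y": 0, "z": 4, "wx": 0, "wy": 0, "wz": 0, "grip": 20},
])

```text
time_s: 6.85
eef_pos: [0.5717, 0.1827, 0.0534]
tcp_rot: [3.126, 0.273, -0.004]
force: [0.0, 0.7, -2.1]
finger_gap: 0.39
```

>>> move_arm([
  {"x": 0, "y": 0, "z": 0.5, "wx": 0, "wy": 0, "wz": 0, "grip": 20},
  {"x": 0, "y": 0, "z": 1, "wx": 0, "wy": 0, "wz": 0, "grip": 20},
  {"x": 0, "y": 0, "z": 1, "wx": 0, "wy": 0, "wz": 0, "grip": 20},
  {"x": 0, "y": 0, "z": 1, "wx": 0, "wy": 0, "wz": 0, "grip": 20},
  {"x": 0, "y": 0, "z": 1, "wx": 0, "wy": 0, "wz": 0, "grip": 20},
])

```text
time_s: 7.35
eef_pos: [0.5718, 0.1827, 0.0528]
tcp_rot: [3.126, 0.273, -0.003]
force: [-2.2, -1.5, 6.6]
finger_gap: 0.389
```

Contact: the force went from −2 to +6.6 N. I open the fingers while staying put.

>>> move_arm([
  {"x": 0, "y": 0, "z": 0, "wx": 0, "wy": 0, "wz": 0, "grip": 37},
  {"x": 0, "y": 0, "z": 0, "wx": 0, "wy": 0, "wz": 0, "grip": 45},
  {"x": 0, "y": 0, "z": 0, "wx": 0, "wy": 0, "wz": 0, "grip": 60},
  {"x": 0, "y": 0, "z": 0, "wx": 0, "wy": 0, "wz": 0, "grip": 75},
  {"x": 0, "y": 0, "z": 0, "wx": 0, "wy": 0, "wz": 0, "grip": 80},
])

```text
time_s: 7.85
eef_pos: [0.5718, 0.1828, 0.0527]
tcp_rot: [3.126, 0.273, -0.003]
force: [-0.5, -0.1, -0.3]
finger_gap: 0.701
```

>>> move_arm([
  {"x": 0, "y": 0, "z": 0, "wx": 0, "wy": 0, "wz": 0, "grip": 80},
  {"x": 0, "y": 0, "z": 0, "wx": 0, "wy": 0, "wz": 0, "grip": 80},
  {"x": 0, "y": 0, "z": -10, "wx": 0, "wy": 0, "wz": 0, "grip": 80},
  {"x": 0, "y": 0, "z": -30, "wx": 0, "wy": 0, "wz": 0, "grip": 80},
  {"x": 0, "y": 0, "z": -60, "wx": 0, "wy": 0, "wz": 0, "grip": 80},
])

```text
time_s: 8.35
eef_pos: [0.5709, 0.1826, 0.1128]
tcp_rot: [3.125, 0.274, -0.007]
force: [-0.3, -0.5, 1.0]
finger_gap: 0.866
```

>>> move_arm([
  {"x": 0, "y": 0, "z": -35, "wx": 0, "wy": 0, "wz": 0, "grip": 80},
  {"x": 0, "y": 0, "z": -70, "wx": 0, "wy": 0, "wz": 0, "grip": 80},
  {"x": -40, "y": 0, "z": -100, "wx": 0, "wy": 0, "wz": 0, "grip": 80},
  {"x": -85, "y": 10, "z": -110, "wx": 0, "wy": 0, "wz": 0, "grip": 80},
  {"x": -130, "y": 30, "z": -110, "wx": 0, "wy": 0, "wz": 0, "grip": 80},
])

```text
time_s: 8.85
eef_pos: [0.4478, 0.1328, 0.2258]
tcp_rot: [3.126, 0.278, -0.001]
force: [0.1, -0.5, 1.0]
finger_gap: 0.869
```

```bash
python3 go.py 380 -150 220 10;  python3 - <<'E'
from h import *
p,d=env.camera("side");cv2.imwrite("pics/s5.png",cv2.resize(p[180:340,190:350],None,fx=3,fy=3))
p,d=env.camera("top");cv2.imwrite("pics/t5.png",p)
E
```

```text
t 8.85 pos [447.8 132.8 225.8] jaw 10.2 q [ 0.16  0.25 -0.68  1.9   0.18  1.05 -0.42] F [ 0.1 -0.5  1. ] gap 0.869
shift [-116.7  266.3    6.7] turn [0.003 0.001 0.003]
```

View pics/s5.png

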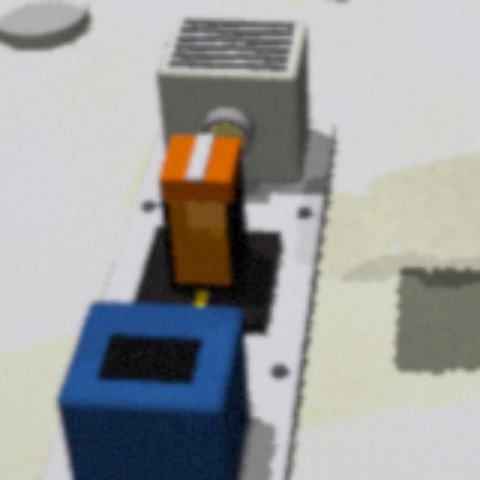

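View pics/t5.png

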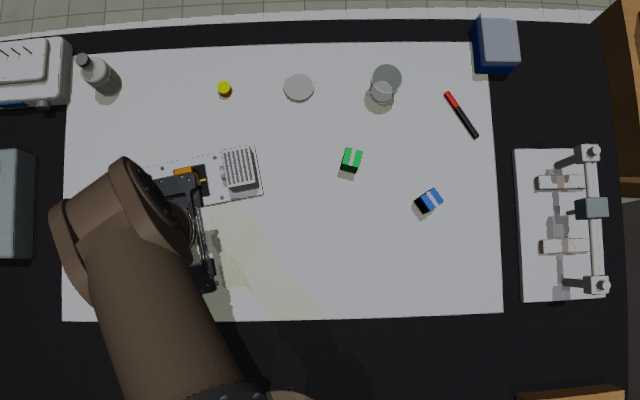

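The cell stands upright in the side view (crop (200,210)), its stripe in line with the yellow line. In the top view the arm still covers it, so I move the arm clear and measure.

>>> move_arm([
  {"x": 0, "y": 40, "z": 0, "wx": 0, "wy": 0, "wz": 0, "grip": 80},
  {"x": 0, "y": 80, "z": 0, "wx": 0, "wy": 0, "wz": 0, "grip": 80},
  {"x": -10, "y": 120, "z": 0, "wx": 0, "wy": 0, "wz": 0, "grip": 80},
  {"x": -20, "y": 160, "z": 0, "wx": 0, "wy": 0, "wz": 0, "grip": 80},
  {"x": -30, "y": 200, "z": 0, "wx": 0, "wy": 0, "wz": 0, "grip": 80},
])

```text
time_s: 9.45
eef_pos: [0.4482, -0.0762, 0.2263]
tcp_rot: [3.12, 0.273, -0.011]
force: [1.0, 0.5, -0.8]
finger_gap: 0.873
```

>>> move_arm([
  {"x": 0, "y": 30, "z": 0, "wx": 0, "wy": 0, "wz": 0, "grip": 80},
  {"x": 0, "y": 60, "z": 0, "wx": 0, "wy": 0, "wz": 0, "grip": 80},
  {"x": 0, "y": 90, "z": 0, "wx": 0, "wy": 0, "wz": 0, "grip": 80},
  {"x": 0, "y": 90, "z": 0, "wx": 0, "wy": 0, "wz": 0, "grip": 80},
  {"x": 0, "y": 90, "z": 0, "wx": 0, "wy": 0, "wz": 0, "grip": 80},
])

```text
time_s: 9.95
eef_pos: [0.4641, -0.1649, 0.2274]
tcp_rot: [3.12, 0.271, -0.01]
force: [0.3, 0.5, -0.7]
finger_gap: 0.869
```

Run:
```python
from h import *
n="top";p,d=env.camera(n);cv2.imwrite("pics/t6.png",cv2.resize(p[120:260,100:460],None,fx=2.2,fy=2.2))
b=(166,150,216,207)
m=mask(p,(5,120,90),(22,255,255),b);full=cv2.morphologyEx(m,cv2.MORPH_CLOSE,np.ones((9,9)))
P=cloud(n,p,d,m);print("z",np.percentile(P[:,2],[10,50,90]).round(4))
v,u=np.nonzero(m);k=np.zeros_like(m);k[v.min():v.max()+1,u.min():u.max()+1]=255
w=mask(p,(0,0,120),(180,70,255),b)&full
print("cap",rect(plane(n,pts(full),.095)),"stripe",ang(plane(n,pts(w),.095)),rect(plane(n,pts(w),.095)),int((w>0).sum()))
dk=(mask(p,(0,0,0),(180,255,75),b)|mask(p,(24,120,90),(36,255,255),b)|full)
cs=max(cv2.findContours(dk,cv2.RETR_EXTERNAL,cv2.CHAIN_APPROX_NONE)[0],key=cv2.contourArea).reshape(-1,2)
print("pad",rect(plane(n,cs,.02)))
for nm,lo,hi,bb in(("green",(45,100,50),(75,255,255),(330,140,370,180)),("blue",(100,120,60),(125,255,255),(405,180,450,220))):
    o=np.load("pics/top0.npz")['p'];print(nm,[pts(mask(q,lo,hi,bb)).mean(0).round(2) for q in(o,p)])
s=env.state();print(s['time_s'],np.round(s['eef_pos'],3),np.round(s['force'],1))
```

```text
z [0.0918 0.0946 0.097 ]
cap (array([571.9, 180.8]), array([35.5, 36.5]), 10.5) stripe -79.6 (array([572.4, 180.3]), array([ 7.3, 32.4]), 9.5) 59
pad (array([571.4, 182.5]), array([70.2, 69.1]), 9.9)
green [array([351.63, 157.06]), array([346.08, 152.03])]
blue [array([431.19, 198.84]), array([nan, nan])]
10.0 [ 0.464 -0.164  0.227] [-0.2  0.6 -0.2]<stdin>:13: RuntimeWarning: Mean of empty slice.
  ret = um.true_divide(
```

View pics/t6.png

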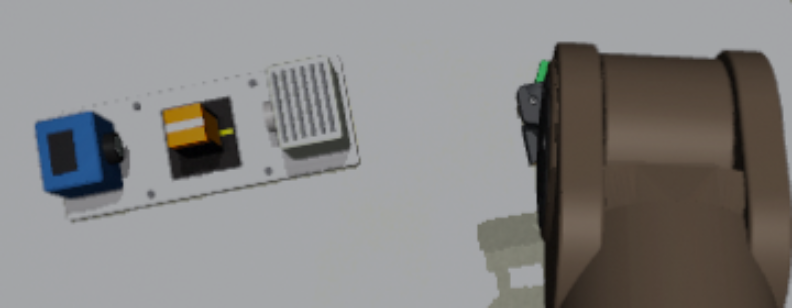

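The cap stands at z = 95 mm, which is the pad plus 75. It is centred within about 2 mm of the pad centre, and the stripe is within about 0.6° of the line. The arm hides the other two cells from the top camera (crop (540,75)), so I check them from the side and then hand in.

Run:
```python
from h import *
p,d=env.camera("side");cv2.imwrite("pics/s7.png",p);o=np.load("pics/side0.npz")['p']
for nm,lo,hi,bb in(("green",(45,100,50),(75,255,255),(275,130,315,185)),("blue",(100,120,60),(125,255,255),(328,110,365,158))):
    print(nm,[(len(pts(mask(q,lo,hi,bb))),pts(mask(q,lo,hi,bb)).mean(0).round(2)) for q in(o,p)])
```

```text
green [(192, array([295.26, 149.7 ])), (198, array([295.53, 150.48]))]
blue [(204, array([344.22, 126.53])), (203, array([344.18, 126.7 ]))]
```

View pics/s7.png

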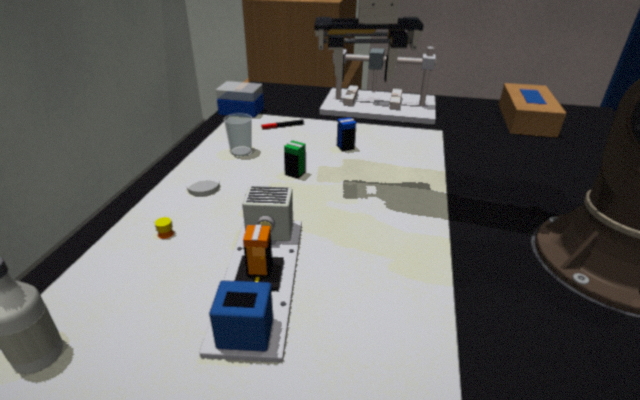

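The green cell (295,150) and the blue cell (344,127) are where they were. The amber cell stands on the pad at (258,250), and the arm is clear of everything.

```bash
python3 -c "
from station import env
print(env.job_done())"
```

```text
the job is handed in; nothing more can be done
None
```

The amber cell is standing upright on the middle of the black pad with its clear faces towards the lamp and the detector. I gripped it by its black walls, lowered it until it touched (about 7 N), let go, moved the arm clear and handed in at about 10 s.

What the last checks showed:
- **Position:** the top view puts the cap centre about 2 mm from the pad centre, which is about as good as the 2 mm calibration allows.
- **Alignment:** the stripe is within about 0.6° of the yellow line.
- **Height:** the cap top is at 95 mm, the pad's 20 mm plus the cell's 75 mm, so the cell is sitting flat.
- **Green and blue cells:** the side view shows both within 1 pixel of where they started. The final top-view comparison of these two failed because the arm was hiding them. An earlier top picture, taken after the release, showed both in place.

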